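Seat a cylinder valve spindle and back it off an eighth of a turn

ROBOT

A 6-joint arm with a two-finger parallel gripper is mounted at the origin on the work surface. World frame = base frame: x ahead of the robot, y to its left, z up, the work surface at z = 0. Lengths are in mm, angles in rad, forces in N, time in s.
With the tool pointing down it reaches from about 300 to 775 mm from the base axis. Payload 14.6 kg.
Tool frame: the origin (TCP) lies at the very end of the fingers, on their centre line; the grasp point (between the pads) lies 19 mm behind it; z points along the fingers, y is the line along which they close (so a half turn about z gives the same grasp; the last joint's range is limited). The gripper opens to 94 mm and grips with 3 to 60 N. Pads are 16 mm wide; open, the fingers measure 119 mm over their backs; the gripper's body (75 mm by 177 mm) begins 78 mm behind the grasp point.
Start: joints at [1.131, 0.3, 1.521, -0, 1.321, -0.067], TCP at [200.32, 512.212, 184.246] pointing down, gripper open.
Joint ranges: [-3.03, 3.03], [-0.79, 2.21], [0.23, 2.52], [-1.04, 4.18], [0, 3.07], [-2.55, 2.55]. Speed limits (rad/s): [2.22, 2.22, 2.57, 3.14, 3.14, 3.14].

INTERFACE

Orientations are given as [roll, pitch, yaw] about the fixed x, y, z axes, in that order (R = Rz(yaw) Ry(pitch) Rx(roll)).
In Python, from cell import read_state, viewer, manip, models gives the robot as it stands.
- The arm moves only by the tool carry_out, never from a script. Its argument "deltas" is a list of rows, each an object with "dp": the shift along the tool's x, y, z in mm, a list of three; "roll": the turn about the tool's z in degrees; "gripper": the opening, from -1 (shut) to 1 (fully open), so that 0 is half open. In form: [{"dp": [tx, ty, tz], "roll": roll, "gripper": gripper}, ...]. A call has 1 to 12 rows; each row is the pose to reach, as a shift and turn from the pose commanded when the call began, along the tool's axes at that moment; what a row does not reach only later rows make up. A row lasts 1/12 s, in which the tool goes at most 41.7 mm and 7.16 degrees, less where a joint would pass 70% of its speed; a pose out of reach is approached as far as the arm can. A call with a gripper value outside its range is refused whole. The fingers move at their own pace and stop on an object; "newtons" is the grip in N (left out, the last holds). Time passes only in rows, so rows that repeat a pose let the fingers close. It gives the time, the measured TCP pose, the force, the opening and the grip force at its end, in the units of the state.
- read_state(): the state, without advancing time (a new reading comes with each control period).
- viewer.camera(name): name is "scene" or "top"; returns the picture (480x640x3 uint8, red, green, blue); there is no depth.
- viewer.camera_params(name): a dict with "fovy" (degrees; the focal length in pixels is half the picture's height over the tangent of half this angle, whatever the lens; pixels are square), "cx", "cy" (the principal point, pixels), "eye" and "attitude" of the camera in the world. Camera axes: x right, y up, looking along -z (the intrinsics and any distortion apply to the point x, -y, -z); pixel columns grow to the right and rows downward; lengths in mm; the calibration is good to about 2 mm. A picture is of the moment at which its call begins. camera_params takes no time and is no camera call.
- manip.sign_off(): hands the job in; it is judged then, once.
Trained networks look in the newest picture that a camera, given by its name, has taken for a name from the list of things; names that differ only in an ending like _2 or _b are one class to them, and where a whole thing is asked for, a point or a joint stands for the part that bears it (a point fixed in the world has none). Each returns a list of dicts, best first, with "p" (0 to 1); they miss things now and then, are a little off and sometimes report something else, mostly with a low value. They report only what shows in the picture. A call takes as long as a camera call. They do not tell look-alikes from the thing itself.
- models.cut_out(camera, label): "region" (480x640 bool, what is visible of it) and "box" ([left, top, right, bottom] in pixels, round what is visible of it).
The state is a dict: "clock": time; "joints": joint angles; "qd": joint speeds; "effort": joint torques, N m; "eef_pos": TCP position; "eef_rot": TCP orientation; "wrist_force": force on the tool from outside, world axes, zero at the start; "moment": the same for the moment, N m; "finger_gap": finger opening in mm; "finger_force": force on a finger pad.
Only numpy, scipy, OpenCV 4.12 (cv2) and the standard library are available. Lean on these libraries where they do the work, as an engineer would, in place of code of your own. Each camera call takes 0.05 s, during which the arm holds its last target. There are 200 camera calls.

TASK

On the test counter, take the bar handle on top of the tall brass cylinder valve (the one with a single side outlet), screw its spindle in clockwise until it bottoms, then back it off by an eighth of a turn (45 degrees) and let go. Leave the bar of the squat needle valve, the one with two opposite stubs, as it is.

Things in the scene. Friction and masses are not known exactly. Their poses are not given: they have to be found in the camera images.
- valve: The tall brass cylinder valve, bolted down and immovable: a 90 x 90 x 10 mm dark steel base plate, a round brass body 46 mm across, a hexagonal gland nut up to 118 mm above the counter, and one threaded side outlet (28 mm across, its axis 70 mm up, its end 57 mm from the valve's axis). Origin: underside of the base plate, on the vertical axis of the valve. z is up; the valve's own x axis points along the side outlet. It may stand at the left or at the right, turned a little.
- valve_bar (a point): Centre of the valve's plain dark steel bar handle, on the spindle's axis, 149 mm above the counter. The bar is 64 mm long, 12 mm thick and 26 mm tall (136 to 162 mm above the counter), free on all sides; grip it across its thickness. x runs along the bar's length, y across its thickness, z up; it turns with the spindle.
- spindle (a joint): Turn of the valve's spindle and bar in radians. 0: screwed in, bottomed on its seat, with a hard stop, and the bar then lies exactly over and along the side outlet. It grows as the spindle is backed off, anticlockwise seen from above; 0.785 is an eighth of a turn. It starts between 0.6 and 1.3. It turns with light friction (0.08 N m) and stays where it is left; the height change over so small a turn is nil.
- needle_bar_end (a point): One end of the small dark steel bar (44 x 9 x 16 mm, its centre 83 mm above the counter) on the other, squat brass valve: a 36 mm wide block on a 90 x 70 mm base plate, with two opposite stubs. The bar turns easily about its middle, 22 mm from this point. Not to be turned.
Things that resemble listed ones, but are neither listed nor needed, are in the scene too. Leave any red look-alike of the valve alone.

How it is judged:
By the outcome, as a careful person would: the job done as asked, in the order asked, and still so for the second after the job is handed in, with the robot touching nothing.
It also fails if it takes over 35 s, if anything falls off the work surface, if the arm or the gripper's body presses on something with over 40 N, if the wrist force passes 120 N, or if a joint passes its speed limit or range.

## Working session

There is one attempt and no reset: what is moved stays moved. The work goes in short steps, Python scripts to look and compute and a tool call to move; the robot and the scene stay as the last step left them, time stands still between calls to the robot, and variables do not carry over. Pictures are saved under pics/ and viewed, at most 10 in all, crops included, and the job is handed in when it is done.

Besides the shell and the picture viewer there is one more tool, called after "Request:" as name(argument=value, ...), one argument or row to a line, values as JSON. carry_out: Moves the arm, as the interface text tells. Its arguments: {"type":"object","properties":{"deltas":{"type":"array"},"newtons":{"type":"number"}},"required":["deltas"]}

```bash
ls; mkdir -p pics; python3 - <<'E'
from cell import read_state, viewer, manip, models
import cv2
print(read_state())
for c in("scene","top"):
    im=viewer.camera(c); cv2.imwrite(f"pics/{c}0.png",im[:,:,::-1]); print(c,viewer.camera_params(c))
    for l in("valve","valve_bar","needle_bar_end"):
        for d in models.cut_out(c,l): print(c,l,round(d["p"],2),d["box"],d["region"].sum())
E
```

```text
pics
{'clock': 0.0, 'joints': array([ 1.13139251e+00,  3.00468949e-01,  1.52157860e+00, -4.86780775e-06,
        1.32071635e+00, -6.65706015e-02]), 'qd': array([-1.77993490e-04, -1.95708445e-03, -5.62249131e-04, -1.45770403e-04,
        7.86542223e-05, -1.35895678e-03]), 'effort': array([ 1.69344908e-04, -5.31822038e+01, -3.52738917e+01,  7.08097452e-02,
        2.45916046e-02, -9.64189940e-05]), 'eef_pos': array([200.2052342 , 511.9545248 , 183.68858149]), 'eef_rot': array([-3.14042369e+00, -7.32085030e-05,  2.76876060e+00]), 'wrist_force': array([ 0.18822095,  0.12689975, -0.43600795]), 'moment': array([-0.03750701,  0.08099653, -0.01782636]), 'finger_force': 0.0, 'finger_gap': 93.96762937126053}
scene {'fovy': 52.03692363974692, 'cx': 323.51395742393777, 'cy': 255.0752313949273, 'eye': array([951.48287614,  40.86985022, 762.28278175]), 'attitude': array([0.5322386 , 0.01021162, 1.52676187])}
scene valve 0.9 [432.2, 168.7, 490.5, 265.6] 3043
scene valve 0.65 [345.2, 175.0, 401.5, 267.2] 3021
scene valve_bar 0.71 [382.8, 261.2, 395.7, 305.5] 420
scene valve_bar 0.67 [371.0, 173.2, 391.0, 214.5] 472
scene valve_bar 0.54 [471.6, 167.3, 490.7, 207.0] 373
scene needle_bar_end 0.69 [149.1, 224.4, 176.0, 239.1] 207
top {'fovy': 47.46710994117946, 'cx': 321.6685008050956, 'cy': 242.80906096898815, 'eye': array([ 491.25380007,   61.86758022, 1036.9909579 ]), 'attitude': array([ 0.08063169, -0.01794778, -1.58080169])}
top valve 0.8 [153.2, 262.5, 215.7, 325.1] 2515
top valve 0.75 [243.1, 175.5, 299.7, 238.8] 2453
top valve 0.71 [237.3, 257.1, 299.5, 324.2] 2473
top valve_bar 0.69 [151.5, 273.6, 173.8, 316.5] 477
top valve_bar 0.58 [252.8, 271.1, 272.9, 315.7] 367
top needle_bar_end 0.7 [254.1, 276.0, 271.6, 312.3] 321
top needle_bar_end 0.58 [458.4, 282.3, 483.3, 290.7] 119
```

View pics/scene0.png

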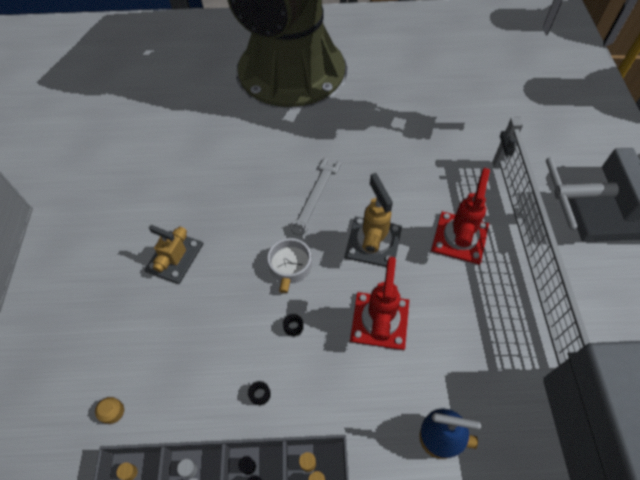

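View pics/top0.png

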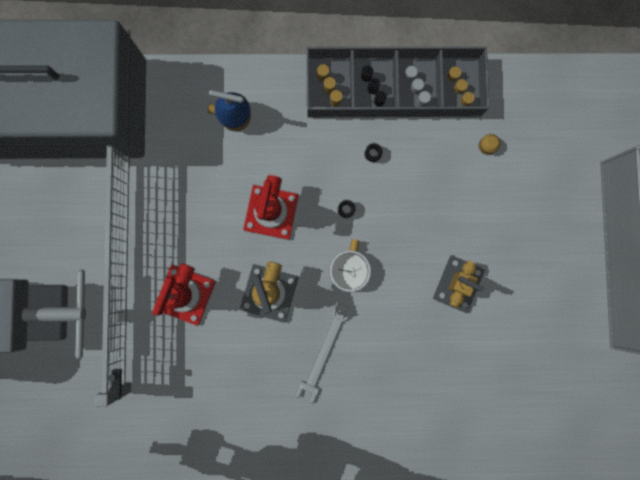

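The brass valve with a single outlet is at scene (376,225), top (265,290). The red look-alikes are at top (270,208) and (185,292), and the squat needle valve is at top (462,285). I'll confirm the valve in a crop, then fit a model to the masks in both views.

```bash
cat > fit.py <<'E'
import numpy as np, cv2
from scipy.spatial.transform import Rotation as R
from scipy.optimize import minimize
from cell import read_state, viewer, manip, models
P={c:viewer.camera_params(c) for c in("scene","top")}
def proj(c,X):
    p=P[c]; f=240/np.tan(np.radians(p["fovy"]/2)); q=(np.atleast_2d(X)-p["eye"])@R.from_euler("xyz",p["attitude"]).as_matrix()
    return np.c_[p["cx"]+f*q[:,0]/-q[:,2],p["cy"]+f*q[:,1]/q[:,2]]
def box(x0,x1,y0,y1,z0,z1): return np.array([[x,y,z] for x in(x0,x1) for y in(y0,y1) for z in(z0,z1)],float)
a=np.linspace(0,2*np.pi,25)
def cyl(r,z0,z1): return np.vstack([np.c_[r*np.cos(a),r*np.sin(a),0*a+z] for z in(z0,z1)])
out=np.vstack([np.c_[0*a+x,14*np.cos(a),70+14*np.sin(a)] for x in(0,57)])
BAR=box(-32,32,-6,6,136,162)
def place(M,x,y,t): return M@R.from_euler("z",t).as_matrix().T+[x,y,0]
def mask(c,parts,S=4):
    m=np.zeros((480*S,640*S),np.uint8)
    for X in parts: cv2.fillConvexPoly(m,cv2.convexHull(np.round(proj(c,X)*S+S/2-.5).astype(np.int32)),1)
    return cv2.resize(m.astype(np.float32),(640,480),interpolation=cv2.INTER_AREA)
def valve(x,y,w): return [place(M,x,y,w) for M in(box(-45,45,-45,45,0,10),cyl(23,10,95),cyl(15,95,118),cyl(5,118,140),out)]
def near(c,l,pix):
    ds=[d for d in models.cut_out(c,l) if d["box"][0]-5<pix[0]<d["box"][2]+5 and d["box"][1]-5<pix[1]<d["box"][3]+5]
    return ds[0]["region"].astype(np.float32) if ds else None
def iou(m,r): return np.minimum(m,r).sum()/np.maximum(m,r).sum()
def fit(f,x0,st):
    x0=np.array(x0,float);s=np.array(st,float)
    r=minimize(lambda u:f(x0+u*s),0*s,method="Nelder-Mead",options=dict(initial_simplex=np.vstack([0*s,np.eye(len(s))]),xatol=.003,fatol=1e-5))
    return x0+r.x*s,r.fun
E
python3 - <<'E'
from fit import *
im={c:viewer.camera(c) for c in P}
pb={"top":(262,293),"scene":(381,194)}; pv={"top":(266,292),"scene":(374,225)}
B={c:near(c,"valve_bar",pb[c]) for c in P}; V={c:near(c,"valve",pv[c]) for c in P}
print({c:(B[c] is not None and B[c].sum(),V[c] is not None and V[c].sum()) for c in P})
def cost(u,cs=("top","scene")):
    x,y,w,t=u;b=place(BAR,x,y,w+t);s=0
    for c in cs:
        if B[c] is not None: s-=iou(mask(c,[b]),B[c])
        if V[c] is not None: s-=iou(mask(c,valve(x,y,w)+[b]),V[c])
    return s
for cs in(("top","scene"),("top",),("scene",)):
    best=min((fit(lambda u:cost(u,cs),[375,160,w,t],[20,20,.15,.2]) for w in(-.2,.2) for t in(.6,.95,1.3)),key=lambda r:r[1])
    print(cs,best[0].round(3),round(best[1],3))
    if len(cs)==2: g=best[0]
np.save("g.npy",g)
tiles=[]
for c,(u,v) in pv.items():
    o=cv2.resize(im[c][v-62:v+62,u-50:u+50][:,:,::-1],None,fx=4,fy=4,interpolation=cv2.INTER_CUBIC)
    q=o.copy();x,y,w,t=g
    for X in valve(x,y,w)+[place(BAR,x,y,w+t)]:
        h=cv2.convexHull(((proj(c,X)-[u-50,v-62])*4).astype(np.int32));cv2.polylines(q,[h],True,(0,255,0),1)
    tiles+=[q]
cv2.imwrite("pics/fit.png",np.hstack(tiles))
E
```

```text
{'scene': (np.float32(486.0), np.float32(2874.0)), 'top': (np.float32(369.0), False)}
('top', 'scene') [ 4.81339e+02  1.43067e+02 -2.55000e-01  5.73000e-01] -2.595
('top',) [ 3.75e+02  1.60e+02 -2.00e-01  6.00e-01] 0.0
('scene',) [ 4.83190e+02  1.43683e+02 -3.90000e-01  6.86000e-01] -1.727
```

View pics/fit.png

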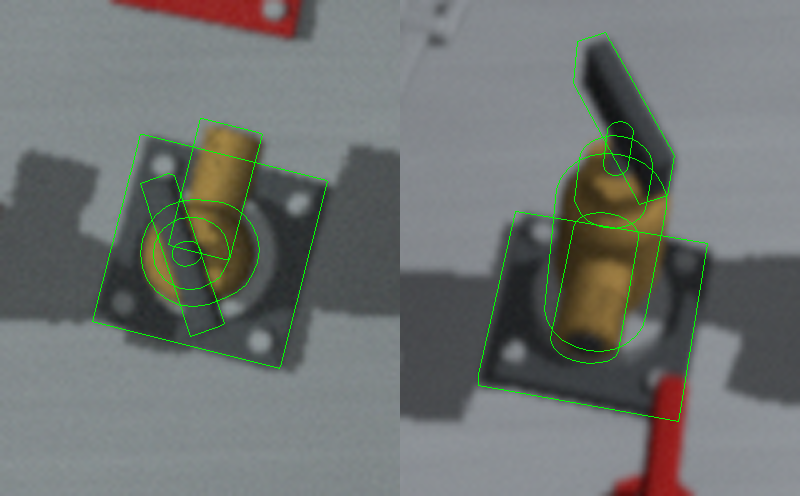

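The crop confirms it: brass body, single outlet, dark bar on top, and only the other two are red. The overlay is a pixel or two off because the network missed the valve in the top view. I'll refit with more masks.

```bash
python3 - <<'E'
from fit import *
pb={"top":(262,293),"scene":(381,194)}; pv={"top":(266,292),"scene":(374,225)}
g=np.load("g.npy"); Bs={c:[] for c in P}; Vs={c:[] for c in P}; im={}
for c in P:
    for k in range(3):
        im[c]=viewer.camera(c)
        for D,l,p in((Bs,"valve_bar",pb),(Vs,"valve",pv)):
            m=near(c,l,p[c])
            if m is not None: D[c].append(m)
B={c:np.mean(v,0) if v else None for c,v in Bs.items()};V={c:np.mean(v,0) if v else None for c,v in Vs.items()}
print({c:([int(m.sum()) for m in Bs[c]],[int(m.sum()) for m in Vs[c]]) for c in P})
def cost(u,cs):
    x,y,w,t=u;b=place(BAR,x,y,w+t);s=0
    for c in cs:
        if B[c] is not None: s-=iou(mask(c,[b]),B[c])
        if V[c] is not None: s-=iou(mask(c,valve(x,y,w)+[b]),V[c])
    return s
for cs in(("top","scene"),("top",),("scene",)):
    best=min((fit(lambda u:cost(u,cs),[480,142,w,t],[8,8,.15,.2]) for w in(-.4,-.2) for t in(.6,.8)),key=lambda r:r[1])
    print(cs,best[0].round(3),round(best[1],3))
    if len(cs)==2: np.save("g.npy",best[0])
for c in P:
  if B[c] is not None: print(c,"bar only",fit(lambda u:-iou(mask(c,[place(BAR,u[0],u[1],u[2])]),B[c]),[480,142,.3],[8,8,.15]))
tiles=[]
for c,(u,v) in {"top":(268,292),"scene":(376,219)}.items():
    tiles+=[cv2.resize(im[c][v-50:v+50,u-33:u+33][:,:,::-1],None,fx=6,fy=6,interpolation=cv2.INTER_CUBIC)]
o=np.hstack(tiles)
cv2.imwrite("pics/crop.png",o)
E
```

```text
{'scene': ([449, 488, 478], [2828, 2935, 2922]), 'top': ([308, 361], [2369, 2504, 2417])}
('top', 'scene') [ 4.81670e+02  1.42993e+02 -2.99000e-01  6.07000e-01] -3.586
('top',) [ 4.81475e+02  1.43143e+02 -2.91000e-01  6.20000e-01] -1.867
('scene',) [ 4.82353e+02  1.43887e+02 -2.73000e-01  5.37000e-01] -1.744
scene bar only (array([4.83306350e+02, 1.43440945e+02, 2.87718253e-01]), np.float64(-0.830954909324646))
top bar only (array([4.81376541e+02, 1.43162586e+02, 3.27823441e-01]), np.float64(-0.8930999040603638))
```

View pics/crop.png

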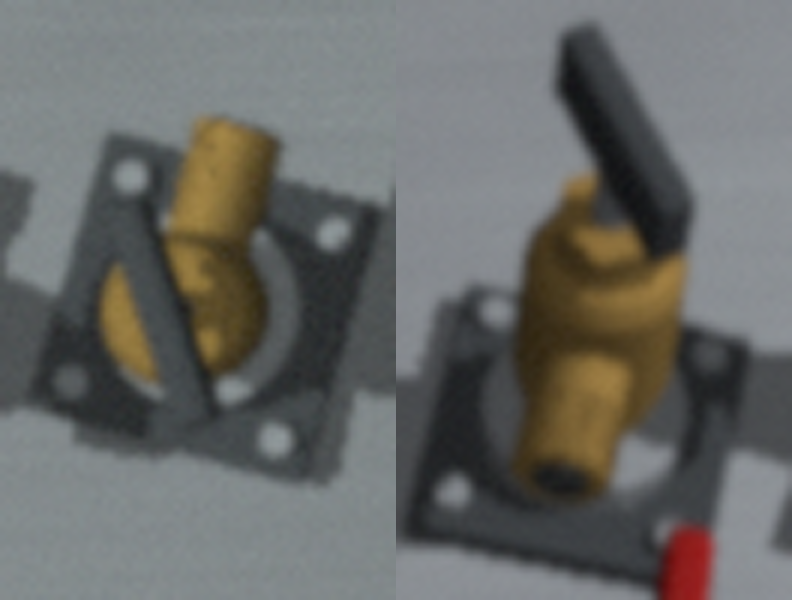

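```bash
cat > to.py <<'E'
from fit import *
def delta(x,y,z,yaw):
    s=read_state(); M=R.from_euler("xyz",s["eef_rot"]).as_matrix()
    d=(yaw-s["eef_rot"][2]+np.pi/2)%np.pi-np.pi/2
    print("dp",(M.T@(np.array([x,y,z])-s["eef_pos"])).round(1),"roll(deg)",round(-np.degrees(d),1),"now",s["eef_pos"].round(1),s["eef_rot"].round(3),"t",round(s["clock"],2))
E
python3 - <<'E'
from to import *
from scipy.optimize import least_squares
def tri(a,b): return least_squares(lambda X:np.r_[proj("top",X)[0]-a,proj("scene",X)[0]-b],[480,140,100]).x.round(0)
print("fence end",tri((101,399),(516,122)),"red2 bar top",tri((160,313),(487,170)),"red1 bar",tri((273,178),(390,262)))
delta(481.5,143,300,.32); delta(481.5,143,130,.32)
E
```

```text
fence end [312. 409. 118.] red2 bar top [454. 309. 160.] red1 bar [654. 126. 234.]
dp [-396.3 -241.4 -115.7] roll(deg) -39.7 now [200.3 512.2 184.3] [3.142 0.    2.769] t 1.6
dp [-396.3 -241.4   54.3] roll(deg) -39.7 now [200.3 512.2 184.3] [3.142 0.    2.769] t 1.6
```

Request:
carry_out(
  deltas=[
    {"dp":[0,0,-40],"roll":0,"gripper":0},
    {"dp":[0,0,-80],"roll":0,"gripper":0},
    {"dp":[-20,-12,-116],"roll":0,"gripper":0},
    {"dp":[-55,-33,-116],"roll":-6,"gripper":0},
    {"dp":[-90,-55,-116],"roll":-12,"gripper":0},
    {"dp":[-125,-76,-116],"roll":-18,"gripper":0},
    {"dp":[-160,-97,-116],"roll":-24,"gripper":0},
    {"dp":[-195,-119,-116],"roll":-30,"gripper":0},
    {"dp":[-230,-140,-116],"roll":-36,"gripper":0},
    {"dp":[-265,-161,-116],"roll":-39.7,"gripper":0},
    {"dp":[-300,-183,-116],"roll":-39.7,"gripper":0},
    {"dp":[-335,-204,-116],"roll":-39.7,"gripper":0},
  ],
  newtons=60,
)

```text
clock: 2.6
eef_pos: [436.3, 201.6, 300.5]
eef_rot: [3.142, 0.001, -2.821]
wrist_force: [1.3, 0.6, -0.2]
finger_gap: 47.3
finger_force: 0.0
```

```bash
python3 -c "
from to import *
delta(481.5,143,190,.32)"
```

```text
dp [-24.4 -69.9 110.5] roll(deg) 0.0 now [436.3 201.6 300.5] [ 3.142e+00  1.000e-03 -2.821e+00] t 2.6
```

Request:
carry_out(
  deltas=[
    {"dp":[-12,-35,20],"roll":0,"gripper":0},
    {"dp":[-24,-68,40],"roll":0,"gripper":0},
    {"dp":[-24,-68,75],"roll":0,"gripper":0},
    {"dp":[-24,-68,110],"roll":0,"gripper":0},
    {"dp":[-24,-68,110],"roll":0,"gripper":0},
    {"dp":[-24,-68,110],"roll":0,"gripper":0},
  ],
)

```text
clock: 3.1
eef_pos: [479.3, 146.4, 190.2]
eef_rot: [3.141, -0.002, -2.822]
wrist_force: [0.5, 0.3, 0.8]
finger_gap: 46.9
finger_force: 0.0
```

```bash
python3 - <<'E'
from to import *
delta(481.5,143,132,.32)
t=[]
for c,(u,v) in {"top":(262,290),"scene":(384,200)}.items():
    im=viewer.camera(c); t+=[cv2.resize(im[v-60:v+60,u-50:u+50][:,:,::-1],None,fx=4,fy=4,interpolation=cv2.INTER_CUBIC)]
cv2.imwrite("pics/above.png",np.hstack(t))
E
```

```text
dp [-1.1 -3.9 58.2] roll(deg) 0.0 now [479.3 146.4 190.2] [ 3.141e+00 -2.000e-03 -2.822e+00] t 3.1
```

View pics/above.png

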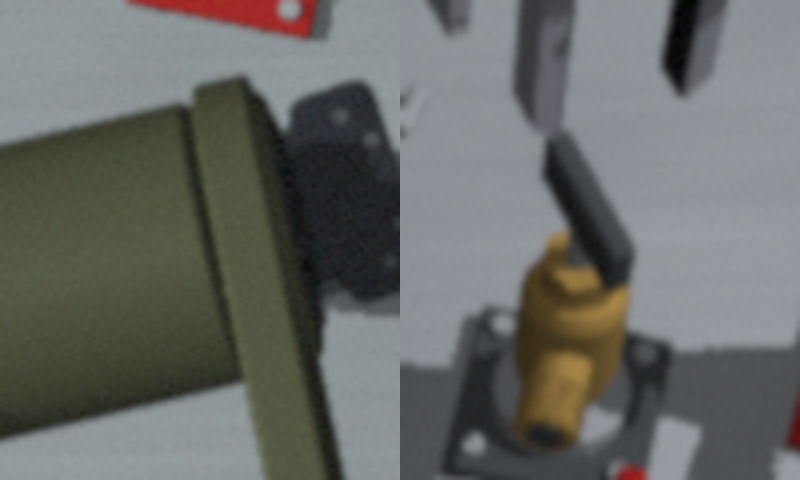

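The fingers straddle the bar from above in the scene view, with tips at crop (540,130) and (685,95). I'll descend and close.

Request:
carry_out(
  deltas=[
    {"dp":[-1,-4,15],"roll":0,"gripper":0},
    {"dp":[-1,-4,30],"roll":0,"gripper":0},
    {"dp":[-1,-4,45],"roll":0,"gripper":0},
    {"dp":[-1,-4,58],"roll":0,"gripper":0},
    {"dp":[-1,-4,58],"roll":0,"gripper":0},
  ],
  newtons=8,
)

```text
clock: 3.62
eef_pos: [481.8, 143.3, 132.3]
eef_rot: [3.142, -0.0, -2.821]
wrist_force: [0.2, 0.2, -0.9]
finger_gap: 46.9
finger_force: 0.0
```

Request:
carry_out(
  deltas=[
    {"dp":[0,0,0],"roll":0,"gripper":-1},
    {"dp":[0,0,0],"roll":0,"gripper":-1},
    {"dp":[0,0,0],"roll":0,"gripper":-1},
    {"dp":[0,0,0],"roll":0,"gripper":-1},
    {"dp":[0,0,0],"roll":0,"gripper":-1},
    {"dp":[0,0,0],"roll":0,"gripper":-1},
  ],
)

```text
clock: 4.12
eef_pos: [481.8, 143.9, 132.7]
eef_rot: [3.14, 0.001, -2.822]
wrist_force: [-6.0, 15.0, 4.6]
finger_gap: 12.4
finger_force: 8.0
```

```bash
python3 - <<'E'
from to import *
s=read_state(); print({k:s[k] for k in("clock","joints","eef_pos","eef_rot","wrist_force","moment","finger_gap","finger_force")})
im=viewer.camera("scene"); u,v=384,190
cv2.imwrite("pics/grip.png",cv2.resize(im[v-60:v+60,u-60:u+60][:,:,::-1],None,fx=4,fy=4,interpolation=cv2.INTER_CUBIC))
E
```

```text
{'clock': 4.1167, 'joints': array([ 0.21626565,  0.24538224,  1.7158296 ,  0.00221442,  1.17986649,
       -1.67539441]), 'eef_pos': array([481.7974849 , 143.93631907, 132.7299471 ]), 'eef_rot': array([ 3.13960967e+00,  7.24461219e-04, -2.82157292e+00]), 'wrist_force': array([-5.97240997, 15.02889047,  4.63308441]), 'moment': array([3.04423024, 1.03414023, 0.03113917]), 'finger_gap': 12.409783708949837, 'finger_force': 8.01719069480896}
```

View pics/grip.png

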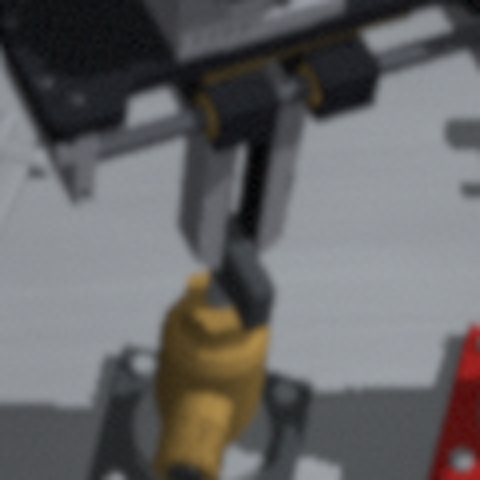

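Gripped: the gap is 12.4 mm. A 16 N side force says the bar sits about 0.6 mm further along tool +y. I'll correct for that, firm up the grip, and turn clockwise (roll +).

Request:
carry_out(
  deltas=[
    {"dp":[0,0.6,0],"roll":0,"gripper":-1},
    {"dp":[0,0.6,0],"roll":0,"gripper":-1},
    {"dp":[0,0.6,0],"roll":4,"gripper":-1},
    {"dp":[0,0.6,0],"roll":8,"gripper":-1},
    {"dp":[0,0.6,0],"roll":12,"gripper":-1},
    {"dp":[0,0.6,0],"roll":16,"gripper":-1},
    {"dp":[0,0.6,0],"roll":16,"gripper":-1},
    {"dp":[0,0.6,0],"roll":16,"gripper":-1},
  ],
  newtons=30,
)

```text
clock: 4.83
eef_pos: [481.7, 144.1, 132.8]
eef_rot: [3.14, 0.0, -3.101]
wrist_force: [-1.5, 4.8, 4.0]
finger_gap: 12.0
finger_force: 30.0
```

```bash
cat > st.py <<'E'
from cell import read_state
import numpy as np
s=read_state(); y=s["eef_rot"][2]; f=s["wrist_force"]
print("t",s["clock"],"pos",s["eef_pos"].round(2),"yaw",round(np.degrees(y),2),"bar yaw rad",round((y+np.pi/2)%np.pi-np.pi/2,3),"F",f.round(1),"Ftool xy",round(f[0]*np.cos(y)+f[1]*np.sin(y),1),round(f[0]*np.sin(y)-f[1]*np.cos(y),1),"M",s["moment"].round(3),"gap",round(s["finger_gap"],2),"grip",round(s["finger_force"],1),"j6",s["joints"][5].round(3))
E
python3 st.py
```

```text
t 4.8333 pos [481.75 144.13 132.76] yaw -177.68 bar yaw rad 0.04 F [-1.5  4.8  4. ] Ftool xy 1.3 4.9 M [ 1.013  0.455 -0.031] gap 12.02 grip 30.0 j6 -1.394
```

Request:
carry_out(
  deltas=[
    {"dp":[0,0.2,0],"roll":4,"gripper":-1},
    {"dp":[0,0.2,0],"roll":8,"gripper":-1},
    {"dp":[0,0.2,0],"roll":12,"gripper":-1},
    {"dp":[0,0.2,0],"roll":14,"gripper":-1},
    {"dp":[0,0.2,0],"roll":14,"gripper":-1},
    {"dp":[0,0.2,0],"roll":14,"gripper":-1},
  ],
)

```text
clock: 5.33
eef_pos: [481.8, 144.0, 132.7]
eef_rot: [3.141, 0.0, 2.939]
wrist_force: [-2.8, 2.9, 6.2]
finger_gap: 11.3
finger_force: 30.0
```

```bash
python3 st.py
```

```text
t 5.3333 pos [481.76 143.96 132.72] yaw 168.41 bar yaw rad -0.202 F [-2.8  2.9  6.2] Ftool xy 3.3 2.3 M [0.509 0.569 0.008] gap 11.3 grip 30.0 j6 -1.151
```

Request:
carry_out(
  deltas=[
    {"dp":[0,0,0],"roll":1,"gripper":-1},
    {"dp":[0,0,0],"roll":2,"gripper":-1},
    {"dp":[0,0,0],"roll":2,"gripper":-1},
  ],
)

```text
clock: 5.58
eef_pos: [481.7, 144.0, 132.7]
eef_rot: [3.141, 0.0, 2.904]
wrist_force: [-3.1, 2.3, 5.6]
finger_gap: 11.9
finger_force: 30.0
```

```bash
python3 st.py
```

```text
t 5.5833 pos [481.75 143.95 132.74] yaw 166.37 bar yaw rad -0.238 F [-3.1  2.3  5.6] Ftool xy 3.5 1.5 M [0.433 0.613 0.057] gap 11.85 grip 30.0 j6 -1.116
```

Request:
carry_out(
  deltas=[
    {"dp":[0,0,0],"roll":1,"gripper":-1},
    {"dp":[0,0,0],"roll":2,"gripper":-1},
    {"dp":[0,0,0],"roll":2,"gripper":-1},
  ],
)

```text
clock: 5.83
eef_pos: [481.7, 143.9, 132.7]
eef_rot: [3.141, 0.0, 2.869]
wrist_force: [-2.8, 1.5, 5.3]
finger_gap: 11.4
finger_force: 30.0
```

```bash
python3 st.py
```

```text
t 5.8333 pos [481.74 143.94 132.73] yaw 164.37 bar yaw rad -0.273 F [-2.8  1.5  5.3] Ftool xy 3.1 0.7 M [0.468 0.669 0.039] gap 11.41 grip 30.0 j6 -1.081
```

Request:
carry_out(
  deltas=[
    {"dp":[0,0,0],"roll":1,"gripper":-1},
    {"dp":[0,0,0],"roll":2,"gripper":-1},
    {"dp":[0,0,0],"roll":2,"gripper":-1},
  ],
  newtons=50,
)

```text
clock: 6.08
eef_pos: [481.7, 143.9, 132.7]
eef_rot: [3.141, 0.0, 2.834]
wrist_force: [-2.2, 1.9, 6.0]
finger_gap: 11.5
finger_force: 50.1
```

```bash
python3 st.py
```

```text
t 6.0833 pos [481.74 143.92 132.72] yaw 162.38 bar yaw rad -0.307 F [-2.2  1.9  6. ] Ftool xy 2.6 1.1 M [0.444 0.576 0.226] gap 11.52 grip 50.1 j6 -1.046
```

Request:
carry_out(
  deltas=[
    {"dp":[0,0,0],"roll":1,"gripper":-1},
    {"dp":[0,0,0],"roll":2,"gripper":-1},
    {"dp":[0,0,0],"roll":2,"gripper":-1},
  ],
)

```text
clock: 6.33
eef_pos: [481.7, 143.9, 132.7]
eef_rot: [3.141, 0.0, 2.8]
wrist_force: [-3.8, 1.1, 5.6]
finger_gap: 11.5
finger_force: 50.6
```

```bash
python3 st.py
```

```text
t 6.3333 pos [481.73 143.94 132.73] yaw 160.41 bar yaw rad -0.342 F [-3.8  1.1  5.6] Ftool xy 3.9 -0.3 M [0.389 0.567 0.53 ] gap 11.48 grip 50.6 j6 -1.012
```

The stop is clear: free turning showed a moment of about 0.04 N m, and it rose to 0.53 N m, extrapolating to contact at bar yaw -0.288 rad. The images gave the outlet at -0.29. The target is -0.288 + 0.785 = 0.497 rad, so I'll back off anticlockwise by about 48.3° of tool turn.

Request:
carry_out(
  deltas=[
    {"dp":[0,0,0],"roll":-4.5,"gripper":-1},
    {"dp":[0,0,0],"roll":-9,"gripper":-1},
    {"dp":[0,0,0],"roll":-13.5,"gripper":-1},
    {"dp":[0,0,0],"roll":-18,"gripper":-1},
    {"dp":[0,0,0],"roll":-22.5,"gripper":-1},
    {"dp":[0,0,0],"roll":-27,"gripper":-1},
    {"dp":[0,0,0],"roll":-31.5,"gripper":-1},
    {"dp":[0,0,0],"roll":-36,"gripper":-1},
    {"dp":[0,0,0],"roll":-40.5,"gripper":-1},
    {"dp":[0,0,0],"roll":-45,"gripper":-1},
    {"dp":[0,0,0],"roll":-48.3,"gripper":-1},
    {"dp":[0,0,0],"roll":-48.3,"gripper":-1},
  ],
)

```text
clock: 7.33
eef_pos: [481.6, 144.4, 132.7]
eef_rot: [3.14, 0.001, -2.636]
wrist_force: [-3.4, 5.8, 4.9]
finger_gap: 11.5
finger_force: 50.0
```

Request:
carry_out(
  deltas=[
    {"dp":[0,0,0],"roll":0,"gripper":-1},
    {"dp":[0,0,0],"roll":0,"gripper":-1},
  ],
)

```text
clock: 7.5
eef_pos: [481.6, 144.4, 132.7]
eef_rot: [3.141, 0.001, -2.64]
wrist_force: [-3.5, 6.8, 5.4]
finger_gap: 11.1
finger_force: 50.0
```

```bash
python3 st.py
```

```text
t 7.5 pos [481.64 144.45 132.74] yaw -151.26 bar yaw rad 0.502 F [-3.5  6.8  5.4] Ftool xy -0.2 7.6 M [1.286 0.729 0.041] gap 11.14 grip 50.0 j6 -1.855
```

I'll relieve the side load, then open and re-close once at the target yaw so the pads square up any bar slip left from pressing on the stop.

Request:
carry_out(
  deltas=[
    {"dp":[0,0.3,0],"roll":0.3,"gripper":-1},
    {"dp":[0,0.3,0],"roll":0.3,"gripper":-0.5},
    {"dp":[0,0.3,0],"roll":0.3,"gripper":-0.5},
    {"dp":[0,0.3,0],"roll":0.3,"gripper":-0.5},
    {"dp":[0,0.3,0],"roll":0.3,"gripper":-1},
    {"dp":[0,0.3,0],"roll":0.3,"gripper":-1},
    {"dp":[0,0.3,0],"roll":0.3,"gripper":-1},
    {"dp":[0,0.3,0],"roll":0.3,"gripper":-1},
    {"dp":[0,0.3,0],"roll":0.3,"gripper":-1},
  ],
  newtons=40,
)

```text
clock: 8.25
eef_pos: [481.3, 144.3, 132.1]
eef_rot: [3.141, -0.0, -2.647]
wrist_force: [-2.0, 4.6, -0.9]
finger_gap: 11.5
finger_force: 40.0
```

```bash
python3 st.py
```

```text
t 8.25 pos [481.35 144.26 132.14] yaw -151.65 bar yaw rad 0.495 F [-2.   4.6 -0.9] Ftool xy -0.4 5.0 M [0.912 0.482 0.12 ] gap 11.47 grip 40.0 j6 -1.848
```

Request:
carry_out(
  deltas=[
    {"dp":[0,0,0],"roll":0,"gripper":0},
    {"dp":[0,0,0],"roll":0,"gripper":0},
    {"dp":[0,0,0],"roll":0,"gripper":0},
    {"dp":[0,0,0],"roll":0,"gripper":0},
    {"dp":[0,0,-15],"roll":0,"gripper":0},
    {"dp":[0,0,-45],"roll":0,"gripper":0},
    {"dp":[0,0,-80],"roll":0,"gripper":0},
    {"dp":[0,0,-115],"roll":0,"gripper":0},
    {"dp":[0,0,-150],"roll":0,"gripper":0},
    {"dp":[0,0,-170],"roll":0,"gripper":0},
    {"dp":[0,0,-170],"roll":0,"gripper":0},
  ],
)

```text
clock: 9.17
eef_pos: [482.7, 144.1, 306.9]
eef_rot: [-3.139, 0.007, -2.647]
wrist_force: [-0.6, 1.1, 0.8]
finger_gap: 46.8
finger_force: 0.0
```

```bash
python3 - <<'E'
from to import *
delta(300,-150,302,-2.647)
E
```

```text
dp [ 300.4 -172.2    3.2] roll(deg) -0.0 now [482.7 144.1 306.9] [-3.139  0.007 -2.647] t 9.17
```

Request:
carry_out(
  deltas=[
    {"dp":[27,-16,0],"roll":0,"gripper":0},
    {"dp":[54,-31,0],"roll":0,"gripper":0},
    {"dp":[81,-47,0],"roll":0,"gripper":0},
    {"dp":[108,-62,0],"roll":0,"gripper":0},
    {"dp":[135,-78,0],"roll":0,"gripper":0},
    {"dp":[162,-93,0],"roll":0,"gripper":0},
    {"dp":[189,-109,0],"roll":0,"gripper":0},
    {"dp":[216,-124,0],"roll":0,"gripper":0},
    {"dp":[243,-140,0],"roll":0,"gripper":0},
    {"dp":[260,-150,0],"roll":0,"gripper":0},
    {"dp":[260,-150,0],"roll":0,"gripper":0},
  ],
)

```text
clock: 10.08
eef_pos: [322.5, -113.5, 301.8]
eef_rot: [-3.141, -0.001, -2.65]
wrist_force: [0.4, 0.4, -0.4]
finger_gap: 47.1
finger_force: 0.0
```

```bash
python3 - <<'E'
from to import *
x,y,w,t=np.load("g.npy"); im={}
for c,p in {"top":(262,293),"scene":(381,194)}.items():
    ms=[]
    for k in range(3):
        im[c]=viewer.camera(c); m=near(c,"valve_bar",p)
        if m is not None: ms.append(m)
    if ms:
        B=np.mean(ms,0); print(c,len(ms),fit(lambda u:-iou(mask(c,[place(BAR,*u)]),B),[481.5,143.5,.5],[3,3,.15]))
t=[]
for c,(u,v) in {"top":(265,292),"scene":(376,215)}.items():
    q=cv2.resize(im[c][v-60:v+60,u-50:u+50][:,:,::-1],None,fx=4,fy=4,interpolation=cv2.INTER_CUBIC)
    h=cv2.convexHull(((proj(c,place(BAR,481.5,144,.497))-[u-50,v-60])*4).astype(np.int32)); cv2.polylines(q,[h],True,(0,255,0),1); t+=[q]
cv2.imwrite("pics/end.png",np.hstack(t)); cv2.imwrite("pics/endtop.png",im["top"][:,:,::-1])
E
```

```text
top 2 (array([482.27153618, 143.08471374,   0.48848765]), np.float64(-0.8303771018981934))
scene 3 (array([4.83479062e+02, 1.43468540e+02, 4.40600603e-01]), np.float64(-0.8235394954681396))
```

View pics/end.png

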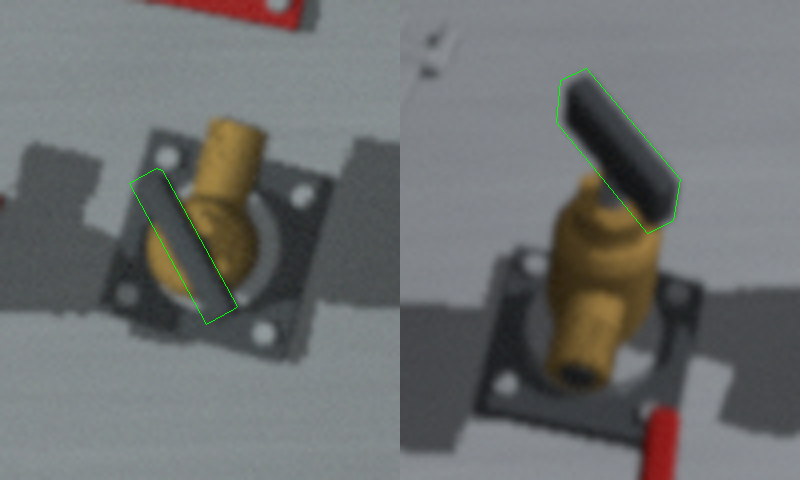

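View pics/endtop.png

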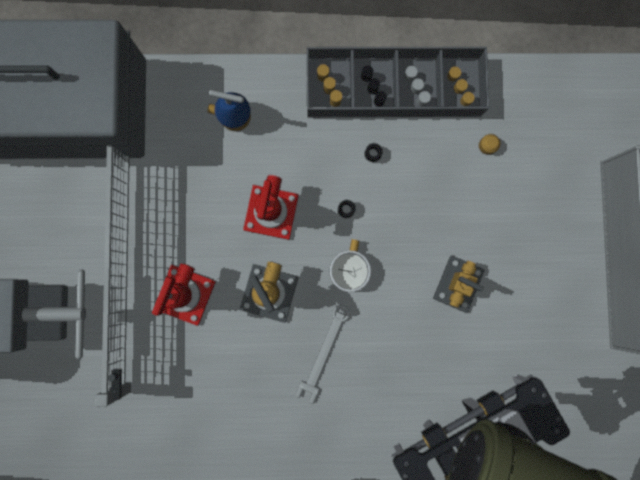

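The bar lies in the predicted outline at 0.497 rad in both views: top crop (183,245), scene crop (620,150). In the top picture the needle bar at (464,285) and everything else are unmoved, and the arm is clear. Handing in.

```bash
python3 -c "
from cell import manip
print(manip.sign_off())"
```

```text
the job is handed in; nothing more can be done
None
```

The brass valve's spindle was screwed in to its stop, backed off about 45° (to within about a degree by tool angle and moment; the scene-camera fit read about 3° less) and released; the needle valve's bar was not touched, and the job is handed in at about 10 s.

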